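Space a painted tile and hold it flush to its edging

TASK

The painted tile on the trivet board has to sit flush against the dark wooden edging while its glue grabs. Take the blue-handled spacer from its stand, slide it upright down to the board into the one gap beside the tile that is wide enough for it, near the middle of the tile's side (do not force it in at the narrow gap), and push the tile across with it until the tile's far side is flush against the dark edging. Finish while still gripping the spacer and holding the tile pressed firmly, but not hard, against the edging; leave the jar, cup and brush where they are.

Things in the scene. Friction and masses are not known exactly. Their poses are not given: they have to be found in the camera images.
- board: trivet board painted sage green, 150 (x) x 180 (y) x 12 mm thick, fixed to the table. Origin: centre of its underside; its top is at z = 12 mm. The edging and the batten are fixed on it, parallel to its x axis, their centre lines 68 mm either side of its centre along its y axis; which of them is on which side varies.
- edging: dark brown wooden edging strip fixed on the board, 140 long (x) x 28 wide (y) x 16 mm tall (top 28 mm above the table). Origin: centre of its underside; axes parallel to the board's. At the start the gap between it and the tile is narrow, 2.5 to 4.5 mm. It is rigid: once the tile touches it, keep leaning on the tile with about 5 to 20 N (over 45 N is too hard).
- batten: yellow strip fixed on the board, 140 long (x) x 10 wide (y) x 16 mm tall (top 28 mm above the table). Origin: centre of its underside; axes parallel to the board's. At the start the gap between it and the tile is wide, 11.5 to 13.5 mm.
- tile: loose white ceramic tile with painted roses, 100 x 100 x 12 mm, about 0.26 kg, lying on the board between edging and batten, square with them (within about half a degree). It slides on the board with 1 to 2 N. Origin: centre of its underside; x and y along its sides, z up.
- spacer: wooden spacer with a blue handle, about 60 g, standing upright in its stand. Blade 60 long (x) x 8 mm thick (y), from 0 to 24 mm above its origin (its lowest 4 mm only 52 x 4 mm, as a lead-in); above it a blue block handle 54 (x) x 20 (y) mm, from 24 to 62 mm above the origin. Origin: centre of the blade's lower edge; z up along the handle.
- stand: grey plastic stand fixed to the table, 90 (x) x 50 (y) x 24 mm tall, with a slot along its x, 64 x 11 mm and 18 mm deep, in which the spacer's blade stands (slot floor 6 mm above the table). Origin: centre of its underside.
- jar: closed amber glass jar with a yellow lid, 60 mm diameter, 85 mm tall; not to be disturbed. Origin: centre of its underside.
- cup: white cup, 72 mm across the rim, 85 mm tall; not to be disturbed. Origin: centre of its underside.
- brush: flat paint brush with a wide head, about 170 mm long, lying on the table along its own x, handle towards its -x; not to be disturbed.

How it is judged:
On the way, in this order (a step that is already met when the one before it is completed fails the run):
1. the spacer is lifted clear of its stand in the fingers (height (world z) of spacer above 0.035 m and contact force between the fingers and spacer above 1 N), for 0.1 s.
2. the spacer's blade is down in the gap between the tile and the yellow batten, upright, within 6 mm of the board (z of spacer in the frame of board below 0.018 m and angle between the x axis of spacer and the x axis of board, either way round below 0.12 rad and x of spacer in the frame of board between -0.03 and 0.03 m and angle between spacer's own z axis and vertical below 0.12 rad and (y of spacer in the frame of batten between 0.007 and 0.026 m or y of spacer in the frame of batten between -0.026 and -0.007 m)), for 0.1 s.
At the end, for the whole second after the job is handed in: Spacer gripped (over 2 N), in the batten-side gap: lower edge within 6 mm of the board, upright and parallel within 7 deg, within 30 mm of mid-board. It presses the tile (over 2 N) flush to the edging: within 2 mm and 1.1 deg, flat, still, over 2 N on the edging (z of spacer in the frame of board below 0.018 m and angle between the x axis of spacer and the x axis of board, either way round below 0.12 rad and x of spacer in the frame of board between -0.03 and 0.03 m and angle between spacer's own z axis and vertical below 0.12 rad and (y of tile in the frame of edging between 0.0615 and 0.066 m or y of tile in the frame of edging between -0.066 and -0.0615 m) and angle between the y axis of tile and the y axis of edging, either way round below 0.02 rad and angle between tile's own z axis and vertical below 0.04 rad and contact force between tile and edging above 2 N and contact force between spacer and tile above 2 N and contact force between the fingers and spacer above 2 N and linear speed of tile below 0.01 m/s); the arm keeps its last pose, push and grip.
It fails at once if the spacer is forced onto the dark edging (over 4 N) (contact force between spacer and edging above 4 N).
It fails at once if the tile is pressed too hard against the edging (over 45 N) (contact force between tile and edging above 45 N).
It fails at once if the jar is moved by more than 20 mm (distance of jar from where it was at the start of the episode above 0.02 m).
It fails at once if the cup is moved by more than 20 mm (distance of cup from where it was at the start of the episode above 0.02 m).
It fails at once if the brush is moved by more than 20 mm (distance of brush from where it was at the start of the episode above 0.02 m).
It also fails if it takes over 43 s, if anything falls off the work surface, if the arm or the gripper's body presses on something with over 40 N, if the wrist force passes 120 N, or if a joint passes its speed limit or range.

ROBOT

A 6-joint arm with a two-finger parallel gripper is mounted at the origin on the work surface. World frame = base frame: x ahead of the robot, y to its left, z up, the work surface at z = 0. Lengths are in m, angles in rad, forces in N, time in s.
With the tool pointing down it reaches from about 0.425 to 0.95 m from the base axis. Payload 3.5 kg.
Tool frame: the origin (TCP) lies at the very end of the fingers, on their centre line; the grasp point (between the pads) lies 19 mm behind it; z points along the fingers, y is the line along which they close (so a half turn about z gives the same grasp; the last joint's range is limited). The gripper opens to 85 mm and grips with 20 to 120 N. Pads are 22 mm wide; open, the fingers measure 114 mm over their backs; the gripper's body (76 mm by 85 mm) begins 54 mm behind the grasp point. The pads swing forward as they close: fully open they stand 13 mm farther back than shut.
Start: joints at [1.028, 0.286, 1.577, -0, 1.279, -0.15], TCP at [0.258, 0.624, 0.231] pointing down, gripper open.
Joint ranges: [-2.77, 2.77], [-0.9, 2.22], [0.21, 2.48], [-1.53, 4.67], [0.24, 2.81], [-2.84, 2.84]. Speed limits (rad/s): [2.79, 2.79, 3.14, 3.14, 3.14, 3.14].

INTERFACE

Orientations are given as a unit quaternion [x, y, z, w].
In Python, from plant import ctrl, readout, read_camera, sign_off gives the robot as it stands (ctrl), with the cameras as plain functions, the readings (readout) and the job as plain functions.
- The arm moves only by the shell command python3 inch.py 'ROWS' [FORCE]. ROWS is a JSON list of rows, 1 to 10 of them, each of 7 numbers: dx, dy, dz in m, then a rotation vector rx, ry, rz in rad, then the opening from 0.0 (shut) to 1.0 (fully open); each row is the pose to reach, as a shift and turn from the pose commanded when the command began, along the tool's axes at that moment; what a row does not reach only later rows make up. A row lasts 1/8 s, in which the tool goes at most 0.0625 m and 0.188 rad, less where a joint would pass 70% of its speed; a pose out of reach is approached as far as the arm can. The fingers move at their own pace and stop on an object; FORCE is the grip in N (left out, the last holds). Time passes only in rows, so rows that do not move let the fingers close. It prints the time, the measured TCP pose, the force, the opening and the grip force at its end.
- readout.get_state(): the state, without advancing time (a new reading comes with each control period).
- read_camera(name): name is "side" or "top"; returns a dict with "pixels" (400x640x3 uint8, red, green, blue), "camera_matrix" (3x3 intrinsics, pixels), "xyz" and "orientation" of the camera in the world. Camera axes: x right, y down, z forward; pixel columns grow to the right and rows downward; lengths in m; the calibration is good to about 2 mm. A picture is of the moment at which its call begins. There is no depth.
- sign_off(): hands the job in; it is judged then, once.
The state is a dict: "time": time; "qpos": joint angles; "dq": joint speeds; "joint_efforts": joint torques, N m; "eef_pos": TCP position; "tcp_rot": TCP orientation; "contact_force": force on the tool from outside, world axes, zero at the start; "wrist_torque": the same for the moment, N m; "opening": opening from 0.0 (shut) to 1.0 (fully open); "finger_force": force on a finger pad.
Only numpy, scipy, OpenCV 4.12 (cv2) and the standard library are available. Lean on these libraries where they do the work, as an engineer would, in place of code of your own. Each camera call takes 0.05 s, during which the arm holds its last target. There are 200 camera calls.

## Working session

There is one attempt and no reset: what is moved stays moved. The work goes in short steps, Python scripts to look and compute and a shell command to move; the robot and the scene stay as the last step left them, time stands still between calls to the robot, and variables do not carry over. Pictures are saved under pics/ and viewed, at most 10 in all, crops included, and the job is handed in when it is done.

```bash
ls; mkdir -p pics
python3 - <<'E'
from plant import ctrl, readout, read_camera, sign_off
import cv2,numpy as np,pickle
d={}
for n in("top","side"):
    r=read_camera(n);d[n]=r
    cv2.imwrite(f"pics/{n}0.png",np.array(r["pixels"])[:,:,::-1])
    print(n,r["camera_matrix"],r["xyz"],r["orientation"])
pickle.dump(d,open("im0.pkl","wb"))
print(readout.get_state())
E
```

```text
inch.py
pics
plant.py
top [[463.3633926    0.         309.61108311]
 [  0.         463.3633926  203.19383024]
 [  0.           0.           1.        ]] [ 0.43467753 -0.01905146  1.05032734] [-0.70300986  0.7053942  -0.05484724  0.07202739]
side [[478.46616112   0.         315.90149066]
 [  0.         478.46616112 202.48492285]
 [  0.           0.           1.        ]] [ 0.54768528 -0.72152405  0.88019387] [ 0.93695589 -0.05223923  0.01231838 -0.3453013 ]
{'time': 0.1, 'qpos': array([ 1.02796477e+00,  2.87119397e-01,  1.57801957e+00,  7.52626385e-07,
        1.27859007e+00, -1.50009942e-01]), 'dq': array([ 0.0006122 , -0.00165783, -0.00171512, -0.00178663,  0.00079782,
        0.00140434]), 'joint_efforts': array([ 9.54997377e-04, -4.07297766e+01, -2.93698561e+01, -1.25932256e-04,
        3.40507526e-03,  1.14943822e-05]), 'eef_pos': array([0.25806016, 0.62308819, 0.23006325]), 'tcp_rot': array([ 1.95150407e-01,  9.80772745e-01, -1.00461179e-03, -3.63025351e-04]), 'contact_force': array([0.28403075, 0.96391541, 0.12501226]), 'wrist_torque': array([-0.00488688, -0.01741964,  0.01128371]), 'finger_force': 0.0, 'opening': 0.9975558919990954}
```

View pics/top0.png

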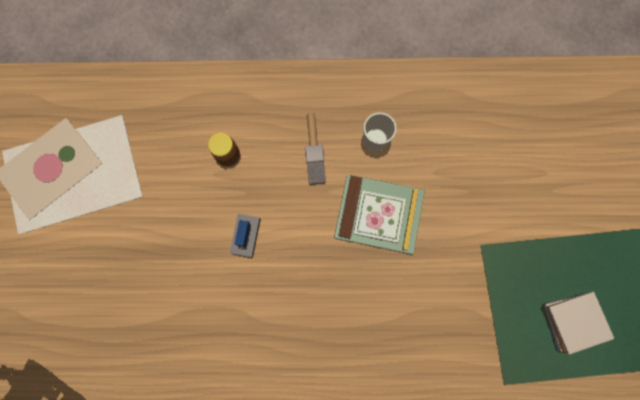

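View pics/side0.png

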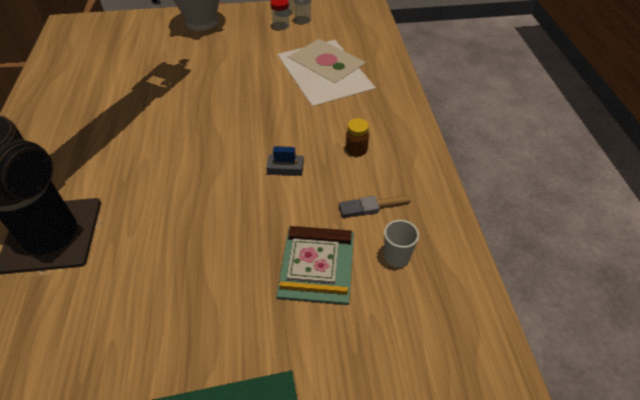

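The top view shows the stand at (245,236) with the blue handle at (243,234). The board is at (380,215), with the dark edging on its left at (350,207) and the yellow batten on its right at (411,220). The brush is at (315,150), the cup at (379,135) and the jar at (223,148). The side view agrees.

```bash
cat > h.py <<'E'
import cv2,numpy as np
from scipy.spatial.transform import Rotation as R
def cast(r,uv,z):
    uv=np.atleast_2d(uv).astype(float);K=r["camera_matrix"]
    d=np.c_[uv,np.ones(len(uv))]@np.linalg.inv(K).T@R.from_quat(r["orientation"]).as_matrix().T
    o=np.array(r["xyz"]);return (o+d*((z-o[2])/d[:,2])[:,None])[:,:2]
def proj(r,P):
    c=(np.atleast_2d(P)-r["xyz"])@R.from_quat(r["orientation"]).as_matrix()@np.array(r["camera_matrix"]).T
    return c[:,:2]/c[:,2:]
def blob(r,lo,hi,box):
    h=cv2.cvtColor(np.ascontiguousarray(r["pixels"]),cv2.COLOR_RGB2HSV)
    m=cv2.inRange(h,lo,hi);k=np.zeros_like(m);x0,y0,x1,y1=box;k[y0:y1,x0:x1]=m[y0:y1,x0:x1]
    cs,_=cv2.findContours(k,cv2.RETR_EXTERNAL,cv2.CHAIN_APPROX_NONE)
    return max(cs,key=cv2.contourArea)[:,0,:]
def rect(r,c,z):
    "min-area rectangle in the world plane z, 1e4 px/m for cv2; sizes grown by a pixel"
    p=cast(r,c,z);(x,y),(w,h),a=cv2.minAreaRect((p*1000).astype(np.float32))
    b=np.deg2rad(a if w>h else a+90)
    px=1000*np.linalg.norm(cast(r,[300,200],z)-cast(r,[301,200],z))
    return np.round([x,y,max(w,h)+px,min(w,h)+px,(np.rad2deg(b)+90)%180-90],2)
E
python3 - <<'E'
import pickle,numpy as np
from h import *
d=pickle.load(open("im0.pkl","rb"))
S={"blue":((105,120,20),(125,255,255)),"yellow":((18,140,90),(32,255,255)),"green":((50,40,40),(90,255,255)),"dark":((0,60,0),(18,255,75)),"white":((0,0,150),(40,70,255)),"grey":((90,0,40),(130,110,255))}
B={"top":dict(st=(220,205,270,265),bd=(325,165,435,260)),"side":dict(st=(260,140,310,180),bd=(272,220,360,308))}
for n in B:
  r=d[n];h=cv2.cvtColor(np.ascontiguousarray(r["pixels"]),cv2.COLOR_RGB2HSV)
  for nm,b,z in(("blue","st",.062),("grey","st",.024),("yellow","bd",.028),("dark","bd",.028),("white","bd",.024),("green","bd",.012)):
    try:
      c=blob(r,*S[nm],B[n][b]);print(n,nm,len(c),c.min(0),c.max(0),rect(r,c,z))
    except Exception as e: print(n,nm,e)
r=d["top"]
for u in((243,234),(250,250),(234,252),(412,220),(350,207)):print(u,cv2.cvtColor(np.ascontiguousarray(r["pixels"]),cv2.COLOR_RGB2HSV)[u[1],u[0]])
for n,b in(("top",(205,195,285,275)),("side",(245,130,325,190))):
  x0,y0,x1,y1=b;cv2.imwrite(f"pics/{n}_st.png",cv2.resize(d[n]["pixels"][y0:y1,x0:x1,::-1],None,fx=7,fy=7,interpolation=0))
E
```

```text
top blue 57 [236 221] [247 245] [549.82 151.4   53.03  20.9  -10.01]
top grey 84 [234 220] [249 245] [554.79 157.76  60.57  29.15 -12.55]
top yellow 122 [404 189] [417 249] [ 584.55 -217.08  139.74   10.85  -12.1 ]
top dark max() iterable argument is empty
top white 171 [353 191] [405 242] [ 592.09 -149.57  104.63  102.57   78.02]
top green 6 [386 188] [388 190] [ 655.48 -170.94    8.38    5.38   24.48]
side blue 69 [274 147] [294 161] [549.46 138.09  53.52  51.83  -6.86]
side grey 2 [295 156] [295 157] [577.5  165.     6.03   2.36  85.51]
side yellow 141 [279 281] [347 291] [ 583.67 -220.44  142.27   14.14  -12.01]
side dark 142 [289 227] [351 243] [611.74 -91.24 140.66  36.6  -12.7 ]
side white 233 [293 243] [332 276] [ 591.04 -151.68   82.28   81.8    78.2 ]
side green 154 [277 289] [348 303] [ 581.21 -234.24  147.99   22.2   -12.15]
(243, 234) [108 145 111]
(250, 250) [ 13  27 133]
(234, 252) [ 15  24 127]
(412, 220) [ 22 133 190]
(350, 207) [ 11 133  96]
```

Run:
```python
import pickle,numpy as np
from h import *
d=pickle.load(open("im0.pkl","rb"))
r=d["top"]
for z,s in((.024,60),(.024,80),(.024,95)):
  c=blob(r,(0,0,20),(180,s,255),(222,205,270,265));print(s,c.min(0),c.max(0),rect(r,c,z))
c=blob(r,(100,100,10),(125,255,255),(222,205,270,265));print(rect(r,c,.062))
for lo in(110,125,140):
  c=blob(r,(18,lo,80),(32,255,255),(395,180,430,260));print(rect(r,c,.028))
c=blob(r,(0,50,0),(15,255,110),(330,165,365,245));print("edging",rect(r,c,.028))
print(proj(r,[[.5498,.1514,.062]]),proj(d["side"],[[.5498,.1514,.062],[.5498,.1514,.024]]))
```

```text
60 [230 214] [259 256] [549.6  151.34  91.64  52.9  -10.23]
80 [230 214] [259 256] [549.68 151.47  93.3   54.07 -10.23]
95 [229 214] [259 257] [549.82 151.31  94.81  55.72 -10.41]
[549.72 150.77  54.5   23.05  -9.82]
[ 586.28 -217.65  144.26   12.73  -12.12]
[ 585.63 -217.45  142.91   11.83  -12.13]
[ 584.55 -217.08  139.74   10.85  -12.1 ]
edging [613.11 -84.97 140.01  27.42 -12.19]
[[241.59114508 233.05647545]] [[283.58716533 150.18628163]
 [284.55046169 161.12817137]]
```

View pics/top_st.png

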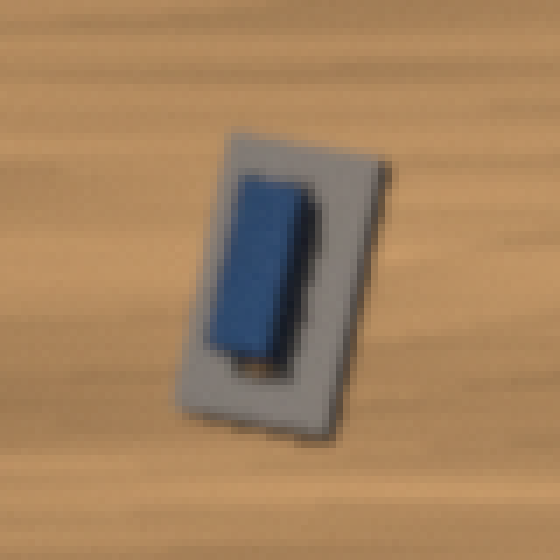

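View pics/side_st.png

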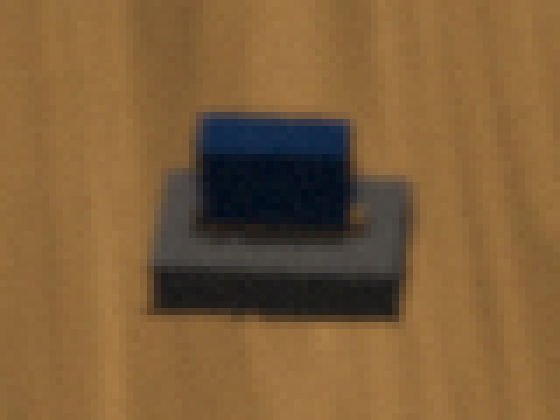

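The crops show an upright handle, centred on the stand to within about 1 mm and parallel to it. Measured sizes are right: handle 53x21, stand 91x53, batten 140x11, edging 140x27. The edging and batten are 135 mm apart. Next I'll work out the approach.

```bash
cat > goal.py <<'E'
import sys,numpy as np
from plant import ctrl, readout, read_camera, sign_off
from scipy.spatial.transform import Rotation as R
def goal(x,y,z,deg):
    "shift and turn, in tool axes, to TCP at x,y,z pointing down with closing line across heading deg"
    s=readout.get_state();T=R.from_quat(s["tcp_rot"]);best=None
    for k in(0,180):
        a=np.deg2rad(deg+k);ax=np.array([np.cos(a),np.sin(a),0]);az=np.array([0,0,-1.])
        G=R.from_matrix(np.c_[ax,np.cross(az,ax),az]);rv=(T.inv()*G).as_rotvec()
        if best is None or np.linalg.norm(rv)<np.linalg.norm(best):best=rv
    t=T.inv().apply(np.array([x,y,z])-s["eef_pos"])
    print("d",t.round(4),"rv",best.round(4),"| t",round(s["time"],2),"pos",s["eef_pos"].round(4),"F",s["contact_force"].round(2),"op",round(s["opening"],3),"ff",round(s["finger_force"],1),"q6",s["qpos"][5].round(2))
if __name__=="__main__":goal(*map(float,sys.argv[1:5]))
E
python3 goal.py .5493 .1512 .130 -10.3
```

```text
d [-0.4497 -0.3242  0.1006] rv [-0.0021 -0.0005 -0.2131] | t 0.1 pos [0.2581 0.6231 0.2301] F [0.28 0.96 0.13] op 0.998 ff 0.0 q6 -0.15
```

```bash
python3 inch.py '[[-0.45,-0.324,0.06,0,0,-0.213,1],[-0.45,-0.324,0.06,0,0,-0.213,1],[-0.45,-0.324,0.06,0,0,-0.213,1],[-0.45,-0.324,0.06,0,0,-0.213,1],[-0.45,-0.324,0.06,0,0,-0.213,1],[-0.45,-0.324,0.06,0,0,-0.213,1],[-0.45,-0.324,0.06,0,0,-0.213,1],[-0.45,-0.324,0.06,0,0,-0.213,1],[-0.45,-0.324,0.06,0,0,-0.213,1],[-0.45,-0.324,0.1,0,0,-0.213,1]]'; python3 inch.py '[[0,0,0,0,0,0,1]]'; python3 goal.py .5493 .1512 .031 -10.3
```

```text
time: 1.35
eef_pos: [0.5545, 0.1486, 0.1339]
tcp_rot: [0.093, 0.996, 0.0, 0.004]
contact_force: [0.4, 1.7, -0.8]
opening: 1.001
finger_force: 0.0
time: 1.48
eef_pos: [0.5471, 0.151, 0.1273]
tcp_rot: [0.091, 0.996, -0.001, -0.005]
contact_force: [-1.0, 0.1, -0.1]
opening: 1.002
finger_force: 0.0
d [-0.003   0.0008  0.0962] rv [-0.0023 -0.0089 -0.0015] | t 1.48 pos [0.5471 0.151  0.1273] F [-1.02  0.09 -0.09] op 1.002 ff 0.0 q6 -1.3
```

```bash
python3 inch.py '[[-0.002,0,0.05,0,0,0,1],[-0.002,0,0.08,0,0,0,1],[-0.002,0,0.08,0,0,0,1],[-0.002,0,0.08,0,0,0,1]]'; python3 goal.py .5493 .1512 .031 -10.3
```

```text
time: 1.98
eef_pos: [0.5532, 0.1524, 0.0534]
tcp_rot: [0.089, 0.996, 0.0, 0.001]
contact_force: [-0.1, 1.2, 0.4]
opening: 1.001
finger_force: 0.0
d [ 0.0037 -0.0019  0.0224] rv [0.0008 0.0029 0.001 ] | t 1.98 pos [0.5532 0.1524 0.0534] F [-0.08  1.16  0.42] op 1.001 ff 0.0 q6 -1.3
```

```bash
python3 inch.py '[[0.003,-0.001,0.012,0,0,0,1],[0.003,-0.001,0.022,0,0,0,1],[0.003,-0.001,0.022,0,0,0,1],[0.003,-0.001,0.022,0,0,0,1]]'; python3 goal.py .5493 .1512 .031 -10.3
```

```text
time: 2.48
eef_pos: [0.549, 0.1512, 0.0293]
tcp_rot: [0.09, 0.996, -0.0, -0.0]
contact_force: [0.2, -0.6, 0.2]
opening: 1.003
finger_force: 0.0
d [-0.0003  0.0001 -0.0017] rv [-0.     -0.     -0.0001] | t 2.48 pos [0.549  0.1512 0.0293] F [ 0.25 -0.63  0.17] op 1.003 ff 0.0 q6 -1.3
```

Aligned; close.

```bash
python3 inch.py '[[0,0,-0.001,0,0,0,0],[0,0,-0.001,0,0,0,0],[0,0,-0.001,0,0,0,0],[0,0,-0.001,0,0,0,0],[0,0,-0.001,0,0,0,0],[0,0,-0.001,0,0,0,0],[0,0,-0.001,0,0,0,0],[0,0,-0.001,0,0,0,0]]' 60; python3 goal.py .5493 .1512 .16 -10.3
```

```text
time: 3.48
eef_pos: [0.549, 0.1512, 0.0305]
tcp_rot: [0.09, 0.996, 0.0, 0.0]
contact_force: [0.0, -0.0, 0.5]
opening: 0.225
finger_force: 59.2
d [-0.0003  0.     -0.1295] rv [ 0.0001  0.0002 -0.0001] | t 3.48 pos [0.549  0.1512 0.0305] F [ 0.01 -0.01  0.46] op 0.225 ff 59.2 q6 -1.3
```

```bash
python3 inch.py '[[0,0,-0.03,0,0,0,0],[0,0,-0.08,0,0,0,0],[0,0,-0.1,0,0,0,0],[0,0,-0.1,0,0,0,0]]'; python3 goal.py .5841 -.2056 .12 -12.15
```

```text
time: 3.98
eef_pos: [0.5498, 0.1513, 0.1316]
tcp_rot: [0.09, 0.996, 0.0, 0.002]
contact_force: [-0.5, 0.0, -0.4]
opening: 0.228
finger_force: 60.0
d [-0.0975 -0.345   0.0116] rv [0.0009 0.0031 0.0323] | t 3.98 pos [0.5498 0.1513 0.1316] F [-0.48  0.04 -0.42] op 0.228 ff 60.0 q6 -1.3
```

```bash
python3 inch.py '[[-0.015,-0.05,0.01,0,0,0.032,0],[-0.03,-0.105,0.01,0,0,0.032,0],[-0.045,-0.16,0.01,0,0,0.032,0],[-0.06,-0.215,0.01,0,0,0.032,0],[-0.075,-0.27,0.01,0,0,0.032,0],[-0.09,-0.32,0.01,0,0,0.032,0],[-0.097,-0.345,0.01,0,0,0.032,0],[-0.097,-0.345,0.01,0,0,0.032,0],[-0.097,-0.345,0.01,0,0,0.032,0],[-0.097,-0.345,0.01,0,0,0.032,0]]'; python3 goal.py .5841 -.2056 .065 -12.15
```

```text
time: 5.22
eef_pos: [0.5824, -0.2038, 0.1198]
tcp_rot: [0.105, 0.994, 0.0, -0.001]
contact_force: [-0.6, 0.2, -0.3]
opening: 0.225
finger_force: 59.9
d [-0.0021 -0.0015  0.0548] rv [ 0.0006 -0.0011  0.0022] | t 5.22 pos [ 0.5824 -0.2038  0.1198] F [-0.63  0.21 -0.29] op 0.225 ff 59.9 q6 -1.86
```

```bash
python3 inch.py '[[-0.002,-0.002,0.03,0,0,0.002,0],[-0.002,-0.002,0.061,0,0,0.002,0],[-0.002,-0.002,0.061,0,0,0.002,0],[-0.002,-0.002,0.061,0,0,0.002,0],[-0.002,-0.002,0.061,0,0,0.002,0]]'; python3 goal.py .5841 -.2056 .058 -12.15
python3 - <<'E'
from plant import ctrl, readout, read_camera, sign_off
from h import *
import pickle
d={}
for n,(x0,y0,x1,y1) in(("side",(260,215,370,315)),("top",(325,165,435,265))):
    r=d[n]=read_camera(n)
    cv2.imwrite(f"pics/{n}1.png",cv2.resize(r["pixels"][y0:y1,x0:x1,::-1],None,fx=6,fy=6,interpolation=cv2.INTER_CUBIC))
pickle.dump(d,open("im1.pkl","wb"))
E
```

```text
time: 5.85
eef_pos: [0.5854, -0.2083, 0.0614]
tcp_rot: [0.106, 0.994, -0.001, 0.002]
contact_force: [-0.2, 0.1, -0.0]
opening: 0.227
finger_force: 59.9
d [0.0019 0.0023 0.0034] rv [-0.001   0.0033 -0.0012] | t 5.85 pos [ 0.5854 -0.2083  0.0614] F [-0.19  0.14 -0.03] op 0.227 ff 59.9 q6 -1.86
```

View pics/side1.png

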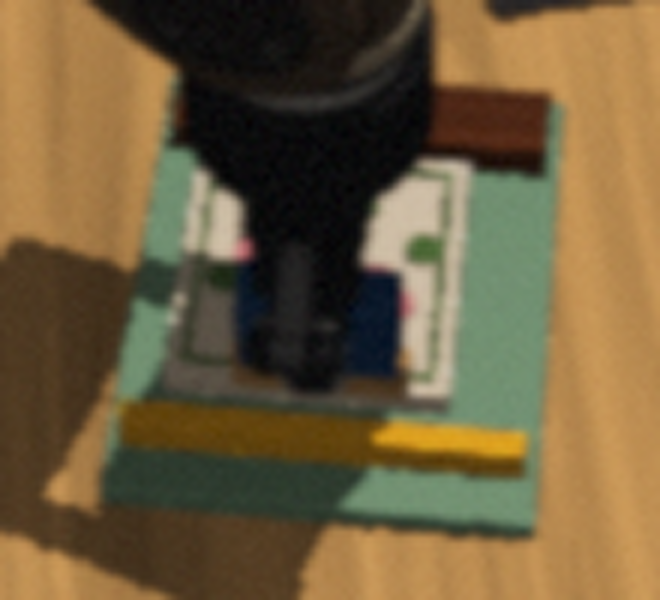

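View pics/top1.png

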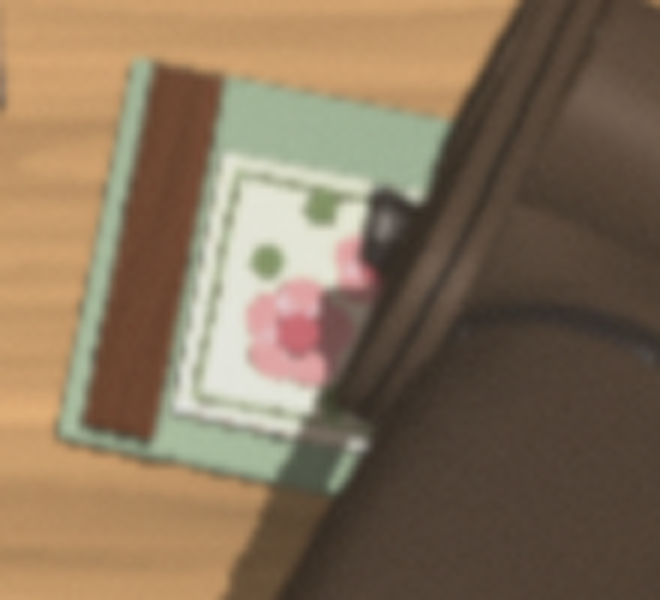

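The side crop shows the spacer hanging upright above the tile's batten-side rim. The handle covers crop columns 240–400 with its lower edge at row ~375, and the blade's lower edge is at row ~395, parallel to the batten. In the top crop the arm hides the gap. I'll compare predicted and observed pixels in the side view.

Run:
```python
import pickle
from h import *
from plant import ctrl, readout, read_camera, sign_off
d=pickle.load(open("im1.pkl","rb"));r=d["side"];d0=pickle.load(open("im0.pkl","rb"))
s=readout.get_state();print(s["eef_pos"].round(4),s["time"])
T=R.from_quat(s["tcp_rot"]).as_matrix();o=s["eef_pos"]+[0,0,-.0245]
ax=-T[:,0] if T[0,0]<0 else T[:,0];ay=np.cross([0,0,1],ax)
f=lambda o,x,y,z:proj(r,o+ax*x+ay*y+[0,0,z]).round(1)[0]
print("handle low near L,R",f(o,-.027,-.01,.024),f(o,.027,-.01,.024),"top near L,R",f(o,-.027,-.01,.062),f(o,.027,-.01,.062),"blade near low L R",f(o,-.03,-.004,.004),f(o,.03,-.004,.004))
c=blob(r,(100,100,5),(125,255,255),(292,255,335,285));print("blue",c.min(0),c.max(0)); 
C=np.array([.5989,-.1510,0]);a=np.deg2rad(-12.15);bx=np.array([np.cos(a),np.sin(a),0]);by=np.array([-np.sin(a),np.cos(a),0])
g=lambda x,y,z:proj(r,C+bx*x+by*y+[0,0,z]).round(1)[0]
for n,y,z in(("batten far top",-.063,.028),("batten near top",-.073,.028),("edging near top",.054,.028),("board near top",-.09,.012),("tile near top",-.05,.024)):
    print(n,g(-.03,y,z),g(.0,y,z),g(.06,y,z))
# observed edges by column in the unobstructed first picture
h=cv2.cvtColor(np.ascontiguousarray(d0["side"]["pixels"]),cv2.COLOR_RGB2HSV)
for u in(299,313,341):
    col=h[:,u];y=np.where((col[:,0]>17)&(col[:,0]<33)&(col[:,1]>140)&(np.arange(400)>275)&(np.arange(400)<298))[0]
    print(u,"yellow",y.min(),y.max(),[tuple(map(int,col[k])) for k in range(274,284)] if u==313 else "")
b=(h[:,:,0]>60)&(h[:,:,0]<90)&(h[:,:,1]>70)
print("green rows col 313",np.where(b[220:310,313])[0]+220)
p=s["eef_pos"]-C;print("tcp in board mm",1000*p@bx,1000*p@by)
```

```text
[ 0.5851 -0.2083  0.061 ] 5.95
handle low near L,R [298.5 275.6] [325.5 277.9] top near L,R [297.7 265.2] [325.5 267.5] blade near low L R [297.8 278.2] [327.2 280.7]
blue [317 261] [325 276]
batten far top [298.8 281.5] [313.3 282.7] [342.6 285.2]
batten near top [298.1 285.7] [312.8 287. ] [342.2 289.5]
edging near top [305.6 235.7] [319.1 236.8] [346.3 238.9]
board near top [297.4 297. ] [312.  298.3] [341.4 300.9]
tile near top [299.6 277.1] [314.  278.3] [342.9 280.8]
299 yellow 283 289 
313 yellow 284 291 [(19, 53, 164), (20, 55, 152), (31, 65, 110), (21, 60, 136), (16, 54, 156), (18, 54, 138), (17, 51, 90), (27, 44, 64), (44, 60, 81), (33, 83, 107)]
341 yellow 287 293 
green rows col 313 []
tcp in board mm -1.460545294402042 -58.924740125291294
```

Run:
```python
import pickle
from h import *
from scipy.ndimage import map_coordinates as mc
for nm in("im1.pkl","im0.pkl"):
  p=pickle.load(open(nm,"rb"))["side"]["pixels"].astype(float)
  for u0,u1 in((319,326),(330,334),(299,310)):
    u=np.arange(u0,u1);v=np.arange(272,296,.5)
    prof=np.stack([mc(p[:,:,k],[v[:,None]+.0853*(u-323),0*v[:,None]+u],order=1).mean(1) for k in range(3)],1)
    print(nm,u0,"rows at col 323");print(" ".join(f"{a:.1f}:{int(q[0])},{int(q[1])},{int(q[2])}" for a,q in zip(v,prof)))
```

```text
im1.pkl 319 rows at col 323
272.0:10,22,38 272.5:11,23,38 273.0:12,23,39 273.5:14,24,39 274.0:15,24,39 274.5:14,24,39 275.0:14,24,39 275.5:14,24,39 276.0:15,25,39 276.5:21,27,38 277.0:29,31,38 277.5:41,37,35 278.0:54,42,32 278.5:62,47,31 279.0:68,50,30 279.5:72,53,33 280.0:75,57,37 280.5:78,62,44 281.0:79,67,51 281.5:79,70,56 282.0:78,73,60 282.5:74,74,60 283.0:68,74,58 283.5:71,75,55 284.0:76,77,51 284.5:90,78,41 285.0:106,82,31 285.5:122,89,24 286.0:134,95,20 286.5:146,104,21 287.0:157,111,22 287.5:156,111,22 288.0:153,108,20 288.5:136,95,17 289.0:119,82,14 289.5:107,74,14 290.0:97,67,13 290.5:95,66,13 291.0:93,65,15 291.5:93,71,25 292.0:92,79,38 292.5:91,91,56 293.0:90,103,74 293.5:91,111,84 294.0:93,118,92 294.5:96,122,96 295.0:100,128,101 295.5:104,132,104
im1.pkl 330 rows at col 323
272.0:167,160,131 272.5:167,159,131 273.0:166,158,130 273.5:168,159,132 274.0:171,163,134 274.5:173,165,136 275.0:172,165,135 275.5:170,163,133 276.0:163,159,127 276.5:159,155,123 277.0:163,157,127 277.5:170,162,133 278.0:185,174,147 278.5:194,179,155 279.0:191,176,152 279.5:176,161,139 280.0:144,13
[... 3024 characters left out ...]
74.5:162,148,127 275.0:160,146,125 275.5:152,141,119 276.0:137,129,106 276.5:118,115,91 277.0:109,108,83 277.5:115,112,88 278.0:132,125,102 278.5:148,136,115 279.0:151,138,118 279.5:145,132,113 280.0:125,113,98 280.5:101,91,78 281.0:82,74,64 281.5:69,64,54 282.0:65,63,52 282.5:66,69,55 283.0:72,79,60 283.5:87,93,65 284.0:107,105,63 284.5:130,113,54 285.0:152,119,42 285.5:167,123,32 286.0:174,125,26 286.5:178,126,24 287.0:177,125,23 287.5:172,122,22 288.0:162,115,21 288.5:142,100,18 289.0:116,81,14 289.5:95,65,11 290.0:80,55,9 290.5:72,50,8 291.0:70,50,10 291.5:70,53,17 292.0:70,61,30 292.5:71,73,46 293.0:75,87,62 293.5:80,100,75 294.0:83,106,82 294.5:85,110,85 295.0:86,111,86 295.5:87,111,86
```

The side view puts the board about 2 mm further towards -y than the top view does, while the spacer matches FK in it. I'll split the difference: the target is TCP board-y ≈ -57.8, so shift about +1 mm and re-check.

```bash
cat > bd.py <<'E'
from plant import ctrl, readout, read_camera, sign_off
import numpy as np
s=readout.get_state();a=np.deg2rad(-12.15);bx=np.array([np.cos(a),np.sin(a),0]);by=np.array([-np.sin(a),np.cos(a),0])
p=1000*(s["eef_pos"]-[.5989,-.151,0]);F=s["contact_force"]
print("t",round(s["time"],2),"board xyz mm",(p@bx).round(2),(p@by).round(2),p[2].round(2),"F bx,by,z",(F@bx).round(1),(F@by).round(1),F[2].round(1),"rot",s["tcp_rot"].round(4),"M",s["wrist_torque"].round(2),"ff",round(s["finger_force"],1),"op",round(s["opening"],3))
E
python3 inch.py '[[0,0.001,0.002,0,0,0,0],[0,0.001,0.002,0,0,0,0],[0,0.001,0.002,0,0,0,0],[0,0.001,0.002,0,0,0,0]]'; python3 bd.py
```

```text
time: 6.45
eef_pos: [0.5844, -0.207, 0.0573]
tcp_rot: [0.107, 0.994, 0.0, -0.0]
contact_force: [1.3, 0.7, -1.3]
opening: 0.229
finger_force: 59.9
t 6.45 board xyz mm -2.43 -57.79 57.31 F bx,by,z 1.1 1.0 -1.3 rot [ 0.1067  0.9943  0.     -0.    ] M [-0.03 -0.   -0.02] ff 59.9 op 0.229
```

```bash
python3 inch.py '[[0,0,0.004,0,0,0,0],[0,0,0.008,0,0,0,0],[0,0,0.008,0,0,0,0]]'; python3 bd.py; python3 inch.py '[[0,0,0.003,0,0,0,0],[0,0,0.005,0,0,0,0],[0,0,0.005,0,0,0,0]]'; python3 bd.py
```

```text
time: 6.82
eef_pos: [0.5839, -0.2067, 0.0486]
tcp_rot: [0.107, 0.994, 0.0, -0.001]
contact_force: [-0.2, -0.3, -0.7]
opening: 0.225
finger_force: 59.9
t 6.83 board xyz mm -2.91 -57.62 48.56 F bx,by,z -0.2 -0.3 -0.7 rot [ 1.067e-01  9.943e-01  3.000e-04 -6.000e-04] M [-0.01  0.02 -0.02] ff 59.9 op 0.225
time: 7.2
eef_pos: [0.5842, -0.2069, 0.0441]
tcp_rot: [0.107, 0.994, 0.0, -0.0]
contact_force: [0.1, 0.8, -1.1]
opening: 0.227
finger_force: 59.9
t 7.2 board xyz mm -2.59 -57.7 44.05 F bx,by,z -0.1 0.8 -1.1 rot [ 1.067e-01  9.943e-01  1.000e-04 -2.000e-04] M [0.01 0.   0.04] ff 59.9 op 0.227
```

No contact, and the blade is already below the tops of the batten and tile. Continue down.

```bash
python3 inch.py '[[0,0,0.003,0,0,0,0],[0,0,0.0055,0,0,0,0],[0,0,0.0055,0,0,0,0],[0,0,0.0055,0,0,0,0]]'; python3 bd.py
```

```text
time: 7.7
eef_pos: [0.5844, -0.207, 0.0388]
tcp_rot: [0.107, 0.994, 0.0, 0.0]
contact_force: [0.2, -0.2, -0.9]
opening: 0.225
finger_force: 59.9
t 7.7 board xyz mm -2.4 -57.76 38.81 F bx,by,z 0.3 -0.2 -0.9 rot [0.1067 0.9943 0.     0.    ] M [ 0.01 -0.01  0.02] ff 59.9 op 0.225
```

Inserted with no contact; the lower edge is ~2.3 mm above the board. Now push gently towards the edging.

```bash
python3 inch.py '[[0,0.001,0,0,0,0,0],[0,0.002,0,0,0,0,0],[0,0.002,0,0,0,0,0]]' >/dev/null; python3 bd.py; python3 inch.py '[[0,0.001,0,0,0,0,0],[0,0.002,0,0,0,0,0],[0,0.002,0,0,0,0,0]]'>/dev/null; python3 bd.py
```

```text
t 8.07 board xyz mm -2.41 -55.63 38.87 F bx,by,z -0.7 -0.3 -0.4 rot [ 0.1066  0.9943 -0.      0.    ] M [-0.04  0.   -0.01] ff 59.9 op 0.227
t 8.45 board xyz mm -2.38 -53.95 38.89 F bx,by,z -1.0 -1.4 -1.3 rot [ 1.066e-01  9.943e-01 -2.000e-04  0.000e+00] M [-0.32  0.12  0.01] ff 60.0 op 0.226
```

```bash
python3 inch.py '[[0,0.0005,0,0,0,0,0],[0,0.001,0,0,0,0,0],[0,0.001,0,0,0,0,0]]' >/dev/null; python3 bd.py
```

```text
t 8.82 board xyz mm -2.34 -52.76 38.87 F bx,by,z 0.1 -1.6 0.2 rot [ 1.067e-01  9.943e-01 -1.000e-04  1.000e-04] M [-0.24  0.06 -0.04] ff 60.0 op 0.227
```

```bash
for i in 1; do python3 inch.py '[[0,0.0005,0,0,0,0,0],[0,0.001,0,0,0,0,0],[0,0.001,0,0,0,0,0]]' >/dev/null; python3 bd.py;  python3 inch.py '[[0,0.0005,0,0,0,0,0],[0,0.001,0,0,0,0,0],[0,0.001,0,0,0,0,0]]' >/dev/null; python3 bd.py; done
```

```text
t 9.2 board xyz mm -2.33 -51.71 38.89 F bx,by,z 0.0 -1.3 -1.5 rot [1.067e-01 9.943e-01 0.000e+00 1.000e-04] M [-0.3   0.03 -0.01] ff 60.0 op 0.23
t 9.57 board xyz mm -2.36 -50.74 38.89 F bx,by,z 0.6 -1.2 -0.1 rot [ 1.067e-01  9.943e-01 -0.000e+00  1.000e-04] M [-0.3   0.11 -0.  ] ff 60.0 op 0.227
```

```bash
python3 inch.py '[[0,0.0005,0,0,0,0,0],[0,0.0005,0,0,0,0,0],[0,0.0005,0,0,0,0,0]]' >/dev/null; python3 bd.py;  python3 inch.py '[[0,0.0005,0,0,0,0,0],[0,0.0005,0,0,0,0,0],[0,0.0005,0,0,0,0,0]]' >/dev/null; python3 bd.py
```

```text
t 9.95 board xyz mm -2.33 -50.56 38.88 F bx,by,z 0.5 -2.7 0.1 rot [ 1.066e-01  9.943e-01 -3.000e-04  1.000e-04] M [-0.52  0.08  0.09] ff 60.0 op 0.224
t 10.32 board xyz mm -2.15 -50.41 38.91 F bx,by,z 0.5 -5.1 -2.1 rot [ 1.065e-01  9.943e-01 -6.000e-04  3.000e-04] M [-1.02  0.04  0.11] ff 59.9 op 0.228
```

```bash
python3 inch.py '[[0,0.0005,0,0,0,0,0],[0,0.0005,0,0,0,0,0],[0,0.0005,0,0,0,0,0]]' >/dev/null; python3 bd.py;  python3 inch.py '[[0,0.0005,0,0,0,0,0],[0,0.0005,0,0,0,0,0],[0,0.0005,0,0,0,0,0]]' >/dev/null; python3 bd.py
```

```text
t 10.7 board xyz mm -2.16 -50.36 38.91 F bx,by,z 0.3 -6.3 -2.1 rot [ 1.064e-01  9.943e-01 -1.100e-03  3.000e-04] M [-1.2   0.15  0.12] ff 59.9 op 0.227
t 11.07 board xyz mm -2.14 -50.3 38.94 F bx,by,z 0.4 -7.5 -1.8 rot [ 1.063e-01  9.943e-01 -1.500e-03  2.000e-04] M [-1.46  0.21  0.14] ff 59.9 op 0.233
```

```bash
python3 inch.py '[[0,0.0005,0,0,0,0,0],[0,0.0015,0,0,0,0,0],[0,0.0015,0,0,0,0,0],[0,0.0015,0,0,0,0,0],[0,0.0015,0,0,0,0,0],[0,0.0015,0,0,0,0,0]]' >/dev/null; python3 bd.py
python3 - <<'E'
from plant import ctrl, readout, read_camera, sign_off
from h import *
o=[]
for n,(x0,y0,x1,y1) in(("side",(270,220,360,310)),("top",(325,165,415,255))):
    r=read_camera(n);o.append(cv2.resize(r["pixels"][y0:y1,x0:x1,::-1],(400,400),interpolation=cv2.INTER_CUBIC))
cv2.imwrite("pics/end.png",np.hstack(o))
E
python3 bd.py
```

```text
t 11.82 board xyz mm -2.09 -50.18 39.09 F bx,by,z -0.3 -11.6 -2.5 rot [ 1.060e-01  9.944e-01 -2.700e-03  2.000e-04] M [-2.06  0.44  0.07] ff 60.1 op 0.228
t 11.93 board xyz mm -2.12 -50.16 39.05 F bx,by,z 0.1 -11.9 -2.1 rot [ 1.060e-01  9.944e-01 -2.700e-03  1.000e-04] M [-2.03  0.44  0.01] ff 60.1 op 0.23
```

View pics/end.png

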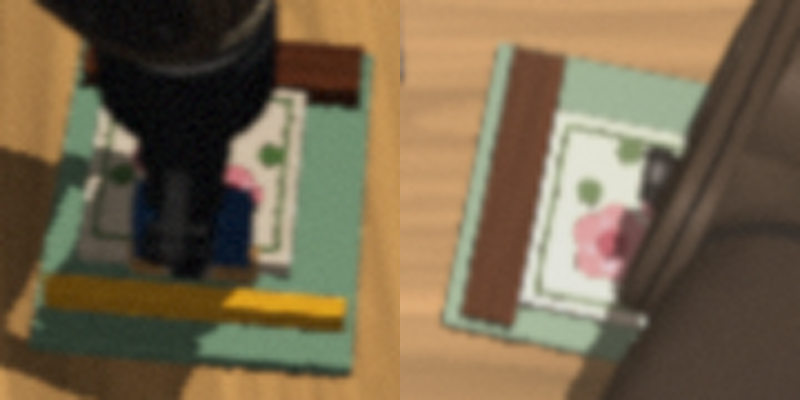

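The tile is against the edging at the upper end. At the lower end I can't tell, so I'll measure the seam row by row before and after.

```bash
python3 - <<'E'
from plant import ctrl, readout, read_camera, sign_off
from h import *
import pickle
r=read_camera("top");d={"before":pickle.load(open("im0.pkl","rb"))["top"],"after":r}
for n,q in d.items():
    A=[];B=[];G=[]
    for v in range(192,232):
        # red channel: dark edging ->(green)-> white tile ; blue channel separates tile
        u=np.arange(338,375);b=q["pixels"][v,338:375,2].astype(float);rd=q["pixels"][v,338:375,0].astype(float);g=q["pixels"][v,338:375,1].astype(float)
        dk=np.where(g<85)[0]
        if len(dk)==0: continue
        k=dk.max(); k2=k+np.argmax(rd[k:k+7]>165)
        if rd[k2]<165: continue
        A.append((k+(85-g[k])/(g[k+1]-g[k])+338,v));B.append((k2-1+(165-rd[k2-1])/(rd[k2]-rd[k2-1])+338,v));G.append(B[-1][0]-A[-1][0])
    for nm,E,z in(("edging",A,.028),("tile",B,.024)):
        p=cast(q,np.array(E),z);vx,vy,x,y=cv2.fitLine(p.astype(np.float32),cv2.DIST_HUBER,0,.001,.001).ravel();print(n,nm,len(E),"heading deg",round(np.degrees(np.arctan(vy/vx)),2))
    print(" gap px",np.round(G,1))
E
python3 bd.py
```

```text
before edging 40 heading deg -11.92
before tile 40 heading deg -12.11
 gap px [2.9 2.8 2.6 2.8 2.8 3.  3.  2.8 2.8 2.9 3.1 3.1 2.9 2.8 2.8 2.9 2.9 2.8
 2.5 2.6 2.8 2.9 2.9 2.6 2.6 2.8 3.  3.1 2.7 2.7 2.9 3.1 2.9 2.6 2.7 3.
 3.  3.1 2.7 2.8]
after edging 31 heading deg -11.89
after tile 31 heading deg -12.09
 gap px [1.2 1.2 1.5 1.3 1.2 1.2 1.2 1.5 1.3 1.2 1.2 1.3 1.4 1.3 1.2 1.2 1.2 1.3
 1.3 1.2 1.2 1.2 1.3 1.3 1.2 1.2 1.2 1.4 1.2 1.1 1.3]
t 11.97 board xyz mm -2.11 -50.17 39.07 F bx,by,z 0.2 -10.9 -2.4 rot [ 1.060e-01  9.944e-01 -2.700e-03  1.000e-04] M [-2.06  0.43  0.07] ff 60.1 op 0.225
```

The seam width is uniform at edge-blur level and the tile and edging are parallel within 0.2°. The push is steady at about 11 N with a 60 N grip. Handing in.

```bash
python3 -c "
from plant import ctrl, readout, read_camera, sign_off
print(sign_off())"; python3 bd.py
```

```text
the job is handed in; nothing more can be done
None
the job is handed in; nothing more can be done
```

I handed in the job at about 12 s with the tile flush and parallel to the dark edging in the camera view, the gripped spacer upright in the batten-side gap and pressing with about 11 N, and the jar, cup and brush never approached; the hand-in gave no verdict.

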